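# Open the paddle-latched flux case and charge the dauber

## Task

Open the grey flux case: pull up the paddle sunk in its lid to trip the latch, raise the lid with it, and swing the lid all the way back. Then dip the felt foot of the dauber well down into the open pot inside the case and stand the dauber upright in its white dish again, leaving the lid open and knocking over neither the glass jar nor the flux syringe.

Things in the scene. Friction and masses are not known exactly. Their poses are not given: they have to be found in the camera images.
- case: Flux case, a grey sheet-steel box fixed to the desk (on low feet, underside 3.5 mm above the desk): 180 mm along its x, 200 mm along its y, walls 4 mm thick and 85 mm high, lid 5 mm thick on top. Origin: centre of its underside; z up, x from its front (robot side) to its back, where the lid is hinged along y.
- case_lid (a joint): Lid angle, rad: 0 shut and latched, pi/2 upright, 1.72 fully back against its stop. The hinge is stiff (0.42 N m of friction, lid about 0.35 kg), so the lid stays where it is left. It cannot be raised until the latch is tripped; once it is more than about 0.1 rad up the paddle may be let go.
- lid_hinge (a point): Middle of the lid's hinge axis: at [90, 0, 85] mm in the case's frame, 88.5 mm above the desk. Axis along the case's y. Its frame turns with the lid.
- lid_front (a point): Middle of the lid's front edge, underside, 183 mm from the hinge axis; it turns with the lid, 88.5 mm above the desk when shut. The edge is straight and runs 103 mm to either side; outside the dish (more than 62 mm from the middle along y) the underside is flat.
- case_paddle (a joint): Paddle angle relative to the lid, rad: 0 down in its dish, 0.7 pulled fully up (stop). The latch trips from about 0.46 on. A spring pulls it back down (about 3 N at the grip point at the start, 7 N at the end).
- paddle_grip (a point): Grip point: middle of the thickness of the paddle, a dark steel tongue 28 mm wide (along the case's y) and 10 mm thick, level just below the lid's face; 81.5 mm above the desk when shut. Its free end is 16 mm from here towards the front and rises when pulled; its pivot, parallel to the lid hinge, is 36 mm from here towards the hinge, 86 mm from the hinge axis and 6 mm below it when shut.
- pot_floor (a point): Centre of the inner floor of the open aluminium pot fixed inside the case, 11.5 mm above the desk: inner radius 30 mm at the floor, 32 mm at the rim, rim 38 mm above this point. Frame as the case's.
- dauber: Felt dauber, 130 mm tall, 60 g, standing loose on its foot: grey felt foot 32 mm in diameter and 12 mm high, steel ferrule narrowing to 18 mm at height 34 mm, then a plain wooden handle 16 mm in diameter up to 122 mm. Origin: centre of the underside of the foot; z up along the handle.
- rest: Small white dish fixed to the desk, left or right of the case, in which the dauber stands: 78 mm in outer diameter at the rim, rim 9 mm high, flat floor 4 mm above the desk, 62 mm across. Origin: centre of its underside.
- glass_jar: Bystander: glass jar with lid, 47 mm in diameter, 54 mm high, on the other side of the case than the dish. Origin: centre of its underside.
- flux_syringe: Bystander: flux syringe standing upright behind and right of the case, 19 mm in diameter, 90 mm high. Origin: centre of its underside.
- dish_floor (a point): Centre of the floor of the open dish in the lid in which the paddle lies, 30 mm below the hinge axis' height when shut. The dish measures 80 mm along x and 116 mm along y: 44 mm of free room on either side of the paddle for a finger to go down, 22 mm in front of its free end.
Things that resemble listed ones, but are neither listed nor needed, are in the scene too. What is meant by the dauber is not turquoise, and is the smaller of those in its own colour.

How it is judged:
By the outcome, as a careful person would: the job done as asked, in the order asked, and still so for the second after the job is handed in, with the robot touching nothing.
It also fails if it takes over 72 s, if anything falls off the work surface, if the arm or the gripper's body presses on something with over 40 N, if the wrist force passes 120 N, or if a joint passes its speed limit or range.

## Robot

A 6-joint arm with a two-finger parallel gripper is mounted at the origin on a cart in front of the work surface, level with it; the furniture and walls round the work are solid. World frame = base frame: x ahead of the robot, y to its left, z up, the work surface at z = 0. Lengths are in m, angles in rad, forces in N, time in s.
With the tool pointing down it reaches from about 0.275 to 0.775 m from the base axis. Payload 14.6 kg.
Tool frame: the origin (TCP) lies at the very end of the fingers, on their centre line; the grasp point (between the pads) lies 19 mm behind it (arm.grip_depth is the distance from the TCP to the grasp point, in m); z points along the fingers, y is the line along which they close (so a half turn about z gives the same grasp; the last joint's range is limited). The gripper opens to 85 mm and grips with 20 to 120 N. Pads are 22 mm wide; open, the fingers measure 114 mm over their backs; the gripper's body (76 mm by 85 mm) begins 54 mm behind the grasp point. The pads swing forward as they close: fully open they stand 13 mm farther back than shut.
Start: joints at [-1.413, 0.263, -0.048, 1.259, 0, 1.415], TCP at [0.162, -0.5, 0.231] pointing down, gripper open.
Joint ranges: [-2.65, 2.65], [-0.89, 1.7], [-1.18, 1.37], [-2.13, 2.11], [-1.35, 1.29], [-3.14, 3.14]. Speed limits (rad/s): [1.89, 1.89, 2.57, 2.79, 3.14, 3.14].

## Interface

Orientations are given as a rotation vector (axis times angle).
In Python, from rig import arm gives the robot as it stands.
- The arm moves only by the tool carry_out, never from a script. Its argument "steps" is a list that holds one entry, the list of rows, each a list of 7 numbers: the shift along the tool's x, y, z each as a share of 50 cm, from -1 to 1, then the turn, a rotation vector about the tool's x, y, z each as a share of 90 degrees, from -1 to 1, then the opening, from -1 (shut) to 1 (fully open). A call has exactly 5 rows; each row is the pose to reach, as a shift and turn from the pose commanded when the call began, along the tool's axes at that moment; what a row does not reach only later rows make up. A row lasts 1/10 s, in which the tool goes at most 50 mm and 8.59 degrees, less where a joint would pass 70% of its speed; a pose out of reach is approached as far as the arm can. A call with a number of a shift or a turn outside -1 to 1 is refused whole. A call with a gripper value outside its range is refused whole. The fingers move at their own pace and stop on an object; "grip_force" is the grip in N (left out, the last holds). Time passes only in rows, so rows that repeat a pose let the fingers close, or fill a call up. It gives the time, the measured TCP pose, the force, the opening and the grip force at its end, in the units of the state.
- arm.read_state(): the state, without advancing time (a new reading comes with each control period).
- arm.grab_frame(name): name is "side" or "top"; returns a dict with "frame" (420x560x3 uint8, red, green, blue), "K" (3x3 intrinsics, pixels), "R" (3x3) and "t" (3): a world point X has camera coordinates R X + t. Camera axes: x right, y down, z forward; pixel columns grow to the right and rows downward; lengths in m; the calibration is good to about 2 mm. A picture is of the moment at which its call begins. There is no depth.
- arm.close_job(): hands the job in; it is judged then, once.
The state is a dict: "time": time; "joint_pos": joint angles; "qvel": joint speeds; "effort": joint torques, N m; "ee_pos": TCP position; "orientation": TCP orientation; "wrist_force": force on the tool from outside, world axes, zero at the start; "ft_torque": the same for the moment, N m; "width": finger opening in m; "grip_force": force on a finger pad.
Only numpy, scipy, OpenCV 4.12 (cv2) and the standard library are available. Lean on these libraries where they do the work, as an engineer would, in place of code of your own. Each camera call takes 0.05 s, during which the arm holds its last target. There are 200 camera calls.

## Working session

There is one attempt and no reset: what is moved stays moved. The work goes in short steps, Python scripts to look and compute and a tool call to move; the robot and the scene stay as the last step left them, time stands still between calls to the robot, and variables do not carry over. Pictures are saved under pics/ and viewed, at most 10 in all, crops included, and the job is handed in when it is done.

Besides the shell and the picture viewer there is one more tool, called after ">>>" as name(argument=value, ...), one argument or row to a line, values as JSON. carry_out: Moves the arm, as the interface text tells. Shift numbers are shares of 50 cm and turn numbers shares of 90 degrees, none past 1 either way. Its arguments: {"type":"object","properties":{"steps":{"type":"array"},"grip_force":{"type":"number"}},"required":["steps"]}

```bash
mkdir -p pics; ls
python3 - <<'E'
from rig import arm
import cv2,numpy as np
np.set_printoptions(precision=4,suppress=True)
print(arm.read_state())
for n in("side","top"):
    f=arm.grab_frame(n); cv2.imwrite(f"pics/{n}0.png",cv2.cvtColor(f["frame"],cv2.COLOR_RGB2BGR)); print(n,f["K"],f["R"],f["t"])
E
```

```text
pics
{'time': 0.0, 'joint_pos': array([-1.4133,  0.2635, -0.0489,  1.2594,  0.    ,  1.4155]), 'qvel': array([-0.0006, -0.0025,  0.0008,  0.0002,  0.0005, -0.0016]), 'effort': array([ -0.0001, -63.7605,  38.4564,   0.0136,  -0.0003,   0.    ]), 'ee_pos': array([ 0.1615, -0.4992,  0.2308]), 'orientation': array([-3.1022, -0.4892, -0.    ]), 'wrist_force': array([ 0.1479,  0.6958, -0.4698]), 'ft_torque': array([0.0388, 0.0091, 0.0414]), 'grip_force': 0.0, 'width': 0.08533246672229283}
side [[471.4847   0.     283.177 ]
 [  0.     471.4847 217.0692]
 [  0.       0.       1.    ]] [[-0.9254 -0.3789 -0.0102]
 [-0.2382  0.6024 -0.7618]
 [ 0.2948 -0.7026 -0.6477]] [0.4665 0.1346 1.1491]
top [[544.2106   0.     279.2878]
 [  0.     544.2106 200.4509]
 [  0.       0.       1.    ]] [[-0.0118 -0.9999 -0.0069]
 [-0.9962  0.0123 -0.0858]
 [ 0.0859  0.0059 -0.9963]] [0.0889 0.4769 1.4465]
```

View pics/side0.png

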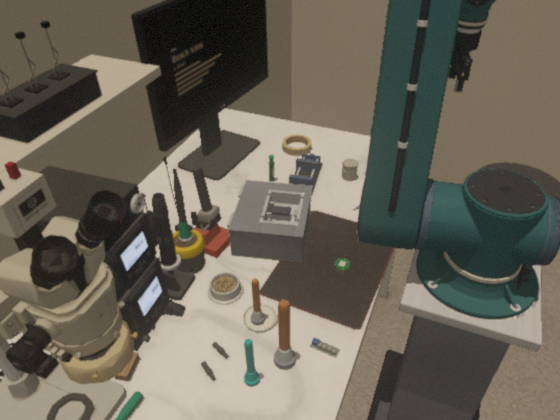

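View pics/top0.png

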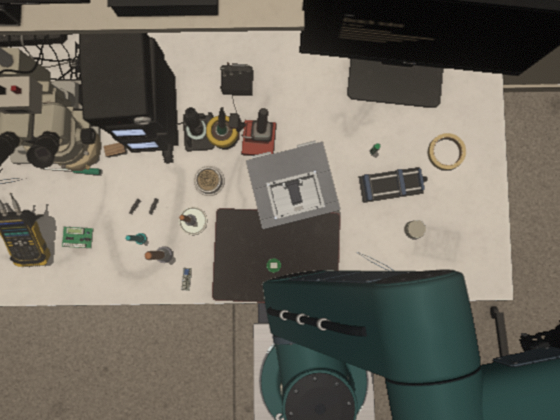

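Side view: the case is at about (272,218), with its paddle at (280,212). There are three dauber-like things: small brown in the white dish at side (258,300) / top (190,218), larger brown at side (285,340) / top (158,255), and turquoise at side (250,365) / top (137,239). I choose the small brown one in the dish. The syringe is the green item at top (376,149), and the jar is at top (415,229). Next is one close crop to check the choice and get corner pixels.

Run:
```python
import cv2,numpy as np
t=cv2.imread("pics/top0.png")[125:265,120:350]; s=cv2.imread("pics/side0.png")[165:345,205:335]
a=cv2.resize(t,None,fx=3.4,fy=3.4,interpolation=cv2.INTER_CUBIC)
cv2.imwrite("pics/c_top.png",a)
cv2.imwrite("pics/c_side.png",cv2.resize(s,None,fx=3.3,fy=3.3,interpolation=cv2.INTER_CUBIC))
```

```text
(no output)
```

View pics/c_top.png

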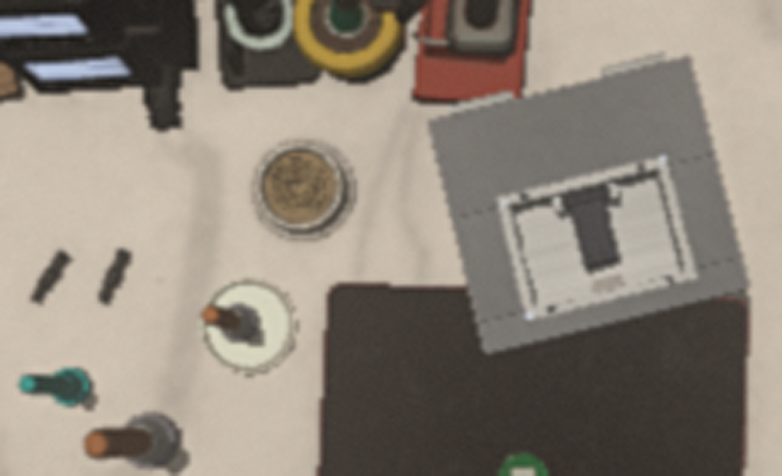

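View pics/c_side.png

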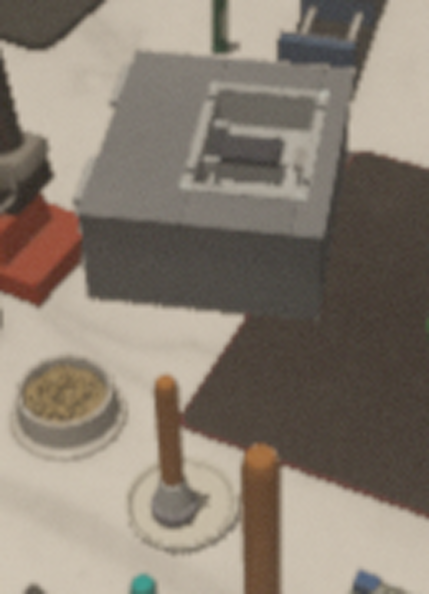

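The crops show the small brown dauber standing in the white dish, foot at crop_top (245,328) and handle top at (210,315). In crop_top the lid corners are (430,122), (689,57), (747,292) and (487,353), and the paddle's free end is at (603,268).

```bash
cat > h.py <<'E'
import numpy as np,cv2
from rig import arm
from scipy.spatial.transform import Rotation as Ro
np.set_printoptions(precision=4,suppress=True)
CAM={"side":(np.array([[471.4847,0,283.177],[0,471.4847,217.0692],[0,0,1]]),)}
def ray(f,px,z):
    d=f["R"].T@np.linalg.solve(f["K"],[px[0],px[1],1]); c=-f["R"].T@f["t"]
    return c+d*(z-c[2])/d[2]
def proj(f,X):
    p=f["K"]@(f["R"]@np.array(X)+f["t"]); return p[:2]/p[2]
def rel(T,R):  # target TCP (pos, matrix) -> shares, from the measured pose
    s=arm.read_state(); R0=Ro.from_rotvec(s["orientation"])
    return np.r_[R0.inv().apply(np.array(T)-s["ee_pos"])/.5,(R0.inv()*R).as_rotvec()/(np.pi/2)]
E
python3 - <<'E'
from h import *
t=arm.grab_frame("top");s=arm.grab_frame("side")
ct=lambda x,y:((x+.5)/3.4-.5+120,(y+.5)/3.4-.5+125)
cs=lambda x,y:((x+.5)/3.3-.5+205,(y+.5)/3.3-.5+165)
C=np.array([ray(t,ct(*p),.0935) for p in[(430,122),(689,57),(747,292),(487,353)]])
print("lid",C)
print("len",[np.linalg.norm(C[i]-C[(i+1)%4]) for i in range(4)])
Cs=np.array([ray(s,cs(*p),.0935) for p in[(82,213),(137,52),(354,68),(322,235)]])
print("lid side",Cs)
print("paddle end",ray(t,ct(603,268),.0865), "side", ray(s,cs(281,151),.0865))
print("dish rim top",ray(t,ct(249,327),.009),"side",ray(s,cs(184,505),.009))
print("handle top: top",ray(t,ct(208,314),.134),"side",ray(s,cs(165,381),.134))
print("foot side", ray(s,cs(174,522),.004))
print("jar",ray(t,(415,229),.054),"syr",ray(t,(376,149),.08),"pred side",proj(s,ray(t,(376,149),.08)))
print(arm.read_state()["time"])
E
```

```text
lid [[ 0.5761  0.167   0.0935]
 [ 0.6234 -0.0303  0.0935]
 [ 0.4439 -0.0705  0.0935]
 [ 0.4004  0.1254  0.0935]]
len [np.float64(0.20291098182768552), np.float64(0.18399793911301482), np.float64(0.2006816491547399), np.float64(0.1805076651984794)]
lid side [[ 0.5734  0.1702  0.0935]
 [ 0.6229 -0.0254  0.0935]
 [ 0.4482 -0.0702  0.0935]
 [ 0.402   0.1277  0.0935]]
paddle end [0.4639 0.0372 0.0865] side [0.4675 0.0427 0.0865]
dish rim top [0.4264 0.3182 0.009 ] side [0.4254 0.3248 0.009 ]
handle top: top [0.4299 0.3275 0.134 ] side [0.4306 0.329  0.134 ]
foot side [0.4276 0.3365 0.004 ]
jar [ 0.3956 -0.2716  0.054 ] syr [ 0.6042 -0.1708  0.08  ] pred side [273.4654 158.5633]
0.2
```

```bash
cat >> h.py <<'E'
yaw=.22; cx=np.array([np.cos(yaw),np.sin(yaw),0]); cy=np.array([-np.sin(yaw),np.cos(yaw),0]); ez=np.array([0,0,1.])
hinge=np.array([.512,.049,.0885])+.09*cx
def down(a,tilt=0,lean=None): # tool z down, tool y along heading a (x-y plane); tilt rotates about case y so that the body leans back
    y=np.array([np.cos(a),np.sin(a),0]); z=-ez; R=Ro.from_matrix(np.c_[np.cross(y,z),y,z])
    return Ro.from_rotvec(cy*tilt)*R
E
python3 - <<'E'
from h import *
print(Ro.from_rotvec(arm.read_state()["orientation"]).as_matrix())
for a in (yaw+np.pi/2,yaw-np.pi/2):
  for p in ([.481,.042,.2],[.481,.042,.0635]): print(a,rel(p,down(a)))
E
```

```text
[[ 0.9515  0.3077 -0.0001]
 [ 0.3077 -0.9515  0.0006]
 [ 0.0001 -0.0006 -1.    ]]
1.7907963267948965 [ 0.9411 -0.8336  0.0626  0.0001 -0.0006 -1.9409]
1.7907963267948965 [ 0.9411 -0.8334  0.3356  0.0001 -0.0006 -1.9409]
-1.3507963267948966 [ 0.9411 -0.8336  0.0626 -0.0004 -0.0001  0.0591]
-1.3507963267948966 [ 0.9411 -0.8334  0.3356 -0.0004 -0.0001  0.0591]
```

>>> carry_out(
  steps=[
    [[0.94,-0.83,0.06,0,0,0.06,0.2],[0.94,-0.83,0.06,0,0,0.06,0.2],[0.94,-0.83,0.06,0,0,0.06,0.2],[0.94,-0.83,0.06,0,0,0.06,0.2],[0.94,-0.83,0.06,0,0,0.06,0.2]],
  ],
)

```text
time: 0.7
ee_pos: [0.2892, -0.2828, 0.2192]
orientation: [3.123, 0.342, 0.0]
wrist_force: [1.1, -1.1, 0.1]
width: 0.0508
grip_force: 0.0
```

```bash
python3 -c "
from h import *
s=arm.read_state();print(s['time'],s['ee_pos'],s['width'],s['wrist_force'],rel([.481,.042,.2],down(yaw-np.pi/2)))"
```

```text
0.7 [ 0.2892 -0.2828  0.2192] 0.050819973705881864 [ 1.1156 -1.1023  0.129 ] [ 0.5149 -0.5514  0.0385  0.0001 -0.0001 -0.0013]
```

>>> carry_out(
  steps=[
    [[0.51,-0.55,0.04,0,0,0,0.2],[0.51,-0.55,0.04,0,0,0,0.2],[0.51,-0.55,0.04,0,0,0,0.2],[0.51,-0.55,0.04,0,0,0,0.2],[0.51,-0.55,0.04,0,0,0,0.2]],
  ],
)

```text
time: 1.2
ee_pos: [0.4154, -0.0671, 0.2061]
orientation: [3.123, 0.343, 0.001]
wrist_force: [0.2, -0.9, -0.1]
width: 0.0513
grip_force: 0.0
```

```bash
python3 -c "
from h import *
s=arm.read_state();print(s['time'],s['ee_pos'],s['width'],s['wrist_force'],rel([.481,.042,.12],down(yaw-np.pi/2)))"
```

```text
1.2 [ 0.4154 -0.0671  0.2061] 0.05128944185260679 [ 0.2271 -0.9283 -0.1028] [ 0.1754 -0.1846  0.1721  0.0002 -0.0002 -0.0009]
```

>>> carry_out(
  steps=[
    [[0.17,-0.18,0.02,0,0,0,0.2],[0.17,-0.18,0.02,0,0,0,0.2],[0.17,-0.18,0.02,0,0,0,0.2],[0.17,-0.18,0.17,0,0,0,0.2],[0.17,-0.18,0.17,0,0,0,0.2]],
  ],
)

```text
time: 1.7
ee_pos: [0.4776, 0.0381, 0.1185]
orientation: [-3.122, -0.346, 0.003]
wrist_force: [-0.4, 0.0, -0.0]
width: 0.0511
grip_force: 0.0
```

```bash
python3 -c "
from h import *
s=arm.read_state();print(s['time'],s['ee_pos'],s['width'],s['wrist_force'],rel([.481,.042,.0635],down(yaw-np.pi/2)))
f=[arm.grab_frame(n)['frame'] for n in('side','top')]
im=np.hstack([cv2.resize(f[0][150:270,200:340],None,fx=2.85,fy=2.85,interpolation=2),cv2.resize(f[1][120:240,230:370],None,fx=2.85,fy=2.85,interpolation=2)])
cv2.imwrite('pics/p1.png',im[:,:,::-1])"
```

```text
1.7 [0.4776 0.0381 0.1185] 0.051143636872326 [-0.3958  0.0318 -0.0499] [ 0.0086 -0.006   0.11   -0.0003  0.0011  0.0003]
```

View pics/p1.png

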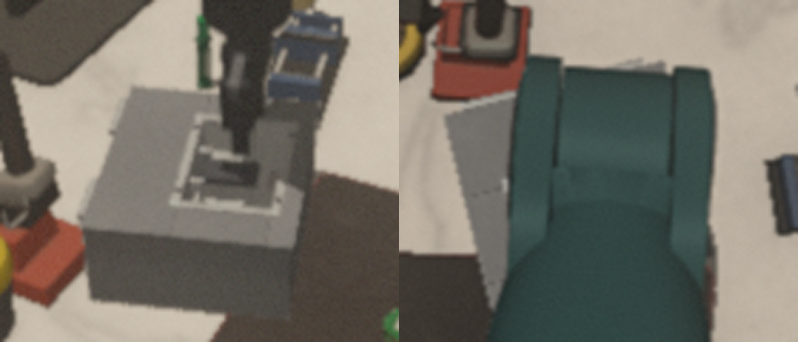

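The side view shows the fingers at (238,130) above the lid dish, with the paddle ahead at (235,168). The top view is blocked by the arm. I go down astride the paddle.

>>> carry_out(
  steps=[
    [[0.008,-0.006,0,0,0,0,0.2],[0.008,-0.006,0.03,0,0,0,0.2],[0.008,-0.006,0.06,0,0,0,0.2],[0.008,-0.006,0.085,0,0,0,0.2],[0.008,-0.006,0.108,0,0,0,0.2]],
  ],
)

```text
time: 2.3
ee_pos: [0.483, 0.0408, 0.0684]
orientation: [3.122, 0.342, 0.004]
wrist_force: [-0.1, -0.3, 0.7]
width: 0.0513
grip_force: 0.0
```

>>> carry_out(
  steps=[
    [[0,0,0,0,0,0,-0.4],[0,0,0,0,0,0,-0.6],[0,0,0,0,0,0,-0.6],[0,0,0,0,0,0,-0.6],[0,0,0,0,0,0,-0.6]],
  ],
  grip_force=50,
)

```text
time: 2.8
ee_pos: [0.482, 0.0418, 0.0685]
orientation: [-3.121, -0.343, -0.003]
wrist_force: [-2.5, 8.2, 1.3]
width: 0.0271
grip_force: 48.8
```

```bash
cat >> h.py <<'E'
def rotabout(P,a,lidgrip=None):
    s=arm.read_state(); return P+Ro.from_rotvec(cy*a).apply(s["ee_pos"]-P), Ro.from_rotvec(cy*a)*Ro.from_rotvec(s["orientation"])
E
python3 - <<'E'
from h import *
P=hinge-.086*cx-.006*ez
for a in (.13,.26,.39,.52,.65): print(a,rel(*rotabout(P,a)))
E
```

```text
0.13 [-0.003  -0.     -0.0093 -0.0001 -0.0828  0.0002]
0.26 [-0.0048 -0.     -0.0189 -0.0002 -0.1655  0.0003]
0.39 [-0.0053 -0.     -0.0286 -0.0002 -0.2483  0.0005]
0.52 [-0.0046 -0.0001 -0.0383 -0.0003 -0.331   0.0006]
0.65 [-0.0026 -0.0001 -0.0479 -0.0004 -0.4138  0.0008]
```

>>> carry_out(
  steps=[
    [[-0.003,0,-0.009,0,-0.083,0,-0.6],[-0.005,0,-0.019,0,-0.166,0,-0.6],[-0.005,0,-0.029,0,-0.25,0,-0.6],[-0.005,0,-0.038,0,-0.33,0,-0.6],[-0.003,0,-0.048,0,-0.41,0,-0.6]],
  ],
  grip_force=60,
)

```text
time: 3.3
ee_pos: [0.4799, 0.0415, 0.0934]
orientation: [2.898, 0.318, -0.974]
wrist_force: [-6.8, 7.6, 1.2]
width: 0.0267
grip_force: 61.4
```

```bash
python3 -c "
from h import *
s=arm.read_state();print(s['time'],s['ee_pos'],s['joint_pos'],s['width'],s['grip_force'],s['wrist_force'],s['ft_torque'])
print(Ro.from_rotvec(s['orientation']).as_matrix())
R=Ro.from_rotvec(s['orientation']); G=s['ee_pos']-.019*R.apply([0,0,1])
print('grip rel hinge',(G-hinge)@cx,(G-hinge)@ez)
for a in np.arange(.1,.71,.1):
  for tl in (0,):
    G2=hinge+Ro.from_rotvec(cy*a).apply(G-hinge); print(a,rel(G2+.019*R.apply([0,0,1]),R))
"
```

```text
3.3 [0.4799 0.0415 0.0934] [-0.0041  0.7392  0.1709  1.639  -0.1326  2.9626] 0.02673569504180243 61.438087821006775 [-6.7851  7.6485  1.2349] [ 1.2875  0.4163 -0.8926]
[[ 0.778   0.2165 -0.5898]
 [ 0.1733 -0.9763 -0.1298]
 [-0.6039 -0.0012 -0.7971]]
grip rel hinge -0.1114547428556637 0.020077911877218718
0.1 [-0.0092 -0.     -0.0207  0.      0.      0.    ]
0.2 [-0.0164 -0.0001 -0.0422  0.      0.      0.    ]
0.30000000000000004 [-0.0213 -0.0001 -0.0643  0.      0.      0.    ]
0.4 [-0.024  -0.0002 -0.0867  0.      0.      0.    ]
0.5 [-0.0245 -0.0002 -0.1094  0.      0.      0.    ]
0.6 [-0.0227 -0.0003 -0.1319  0.      0.      0.    ]
0.7000000000000001 [-0.0186 -0.0003 -0.1542  0.      0.      0.    ]
```

>>> carry_out(
  steps=[
    [[-0.009,0,-0.021,0,0,0,-0.6],[-0.016,0,-0.042,0,0,0,-0.6],[-0.021,0,-0.064,0,0,0,-0.6],[-0.024,0,-0.087,0,0,0,-0.6],[-0.0245,0,-0.11,0,0,0,-0.6]],
  ],
)

```text
time: 3.8
ee_pos: [0.4981, 0.0459, 0.1458]
orientation: [2.895, 0.319, -0.984]
wrist_force: [-40.8, -1.1, 12.5]
width: 0.0267
grip_force: 60.4
```

```bash
python3 -c "
from h import *
s=arm.read_state();print(s['time'],s['ee_pos'],s['joint_pos'],s['width'],s['grip_force'],s['wrist_force'],s['ft_torque'])
R=Ro.from_rotvec(s['orientation']); G=s['ee_pos']-.019*R.apply([0,0,1])
print('grip rel hinge',(G-hinge)@cx,(G-hinge)@ez)
for a in np.arange(.1,.71,.1):
    G2=hinge+Ro.from_rotvec(cy*a).apply(G-hinge); print(a,rel(G2+.019*R.apply([0,0,1]),R))
f=arm.grab_frame('side')['frame']
cv2.imwrite('pics/p2.png',cv2.resize(f[90:290,180:360],None,fx=2.8,fy=2.8,interpolation=2)[:,:,::-1])"
```

```text
3.8 [0.4981 0.0459 0.1458] [ 0.0027  0.7431  0.3238  1.7958 -0.1288  2.9677] 0.02673726816342924 60.422335267066956 [-40.8069  -1.1427  12.5024] [-0.3244  7.7204 -0.6876]
grip rel hinge -0.09270206535779604 0.07235681077046566
0.1 [ 0.0014 -0.0001 -0.0235  0.      0.      0.    ]
0.2 [ 0.005  -0.0001 -0.0467  0.      0.      0.    ]
0.30000000000000004 [ 0.011  -0.0002 -0.0694  0.      0.      0.    ]
0.4 [ 0.0193 -0.0003 -0.0914  0.      0.      0.    ]
0.5 [ 0.0296 -0.0003 -0.1125  0.      0.      0.    ]
0.6 [ 0.0421 -0.0004 -0.1325  0.      0.      0.    ]
0.7000000000000001 [ 0.0564 -0.0004 -0.1511  0.      0.      0.    ]
```

View pics/p2.png

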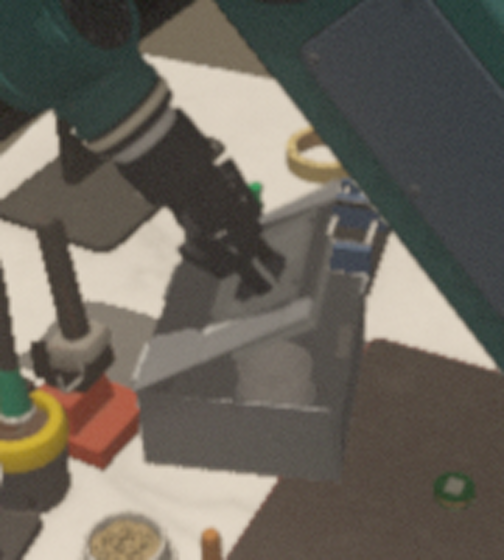

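Side view: the lid is up about 0.45 rad. The fingers hold the raised paddle at (255,275) and the pot is visible inside at (275,375). The wrist torque is growing, so I release and back out.

>>> carry_out(
  steps=[
    [[0,0,0,0,0,0,0.2],[0,0,0,0,0,0,0.2],[0,0,-0.04,0,0,0,0.2],[0,0,-0.12,0,0,0,0.2],[0,0,-0.22,0,0,0,0.2]],
  ],
)

```text
time: 4.35
ee_pos: [0.5591, 0.0584, 0.2234]
orientation: [2.904, 0.319, -0.949]
wrist_force: [-85.9, -1.0, 72.9]
width: 0.0512
grip_force: 0.0
```

```bash
cat >> h.py <<'E'
def shot(fn,n='side',c=(90,290,180,360),k=2.8):
    f=arm.grab_frame(n); cv2.imwrite(fn,cv2.resize(f['frame'][c[0]:c[1],c[2]:c[3]],None,fx=k,fy=k,interpolation=2)[:,:,::-1]); return f
def st():
    s=arm.read_state(); print(s['time'],s['ee_pos'],s['joint_pos'],s['width'],s['wrist_force'])
E
python3 -c "
from h import *
st()
a=yaw-np.pi/2
A=hinge-.235*cx+.08*cy; A[2]=.3
print(A,rel(A,down(a)))
A[2]=.13;print(A,rel(A,down(a)))
"
```

```text
4.35 [0.5591 0.0584 0.2234] [ 0.0196  0.8418  0.7593  2.1104 -0.1188  2.9809] 0.05119433997857846 [-85.9046  -0.9523  72.9179]
[0.353  0.0954 0.3   ] [-0.4023 -0.1617  0.1042  0.0009  0.4023 -0.0009]
[0.353  0.0954 0.13  ] [-0.2014 -0.1623  0.3785  0.0009  0.4023 -0.0009]
```

```bash
python3 -c "
from h import *
shot('pics/p3.png',c=(20,290,160,400),k=2.2)
s=arm.read_state();print(s['qvel'],s['ft_torque'],s['effort']);st()
"
```

```text
[-0.0093 -0.052  -0.2235 -0.0282 -0.008  -0.0074] [ 0.1398 -1.1947  0.0842] [ -1.5023 -78.9726   9.2816  21.1604  -0.3082  -0.0411]
4.4 [0.5685 0.059  0.2237] [ 0.0203  0.843   0.7806  2.1032 -0.1185  2.981 ] 0.05111632654704262 [11.4553  1.8822 -1.4626]
```

View pics/p3.png

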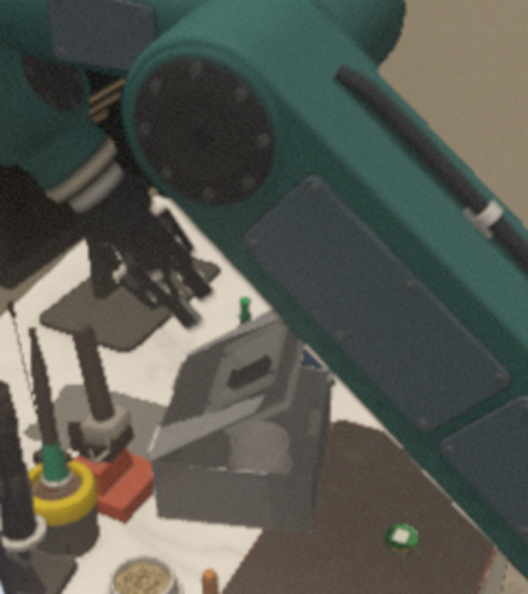

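The picture shows the lid holding at about 0.5 rad, with the paddle back down at (250,372) and the gripper clear at (170,260). The force peak came from the wrist joint stopping at its range. Next I bring the tool upright in front of the lid.

```bash
python3 -c "
from h import *
a=yaw-np.pi/2
A=hinge-.235*cx+.08*cy; A[2]=.3
s=arm.read_state(); R0=Ro.from_rotvec(s['orientation'])
for k,t in ((.15,.5),(.3,.3),(.5,.15),(.75,.05),(1,0)):
  print(rel(s['ee_pos']*(1-k)+A*k,down(a,.65*(1-k))))
"
```

```text
[-0.063  -0.0246  0.0156  0.0036  0.0335 -0.0027]
[-0.1261 -0.0491  0.0311  0.0037  0.0956 -0.0026]
[-0.2102 -0.0819  0.0519  0.0039  0.1783 -0.0023]
[-0.3152 -0.1229  0.0778  0.0041  0.2818 -0.002 ]
[-0.4203 -0.1638  0.1038  0.0043  0.3852 -0.0017]
```

>>> carry_out(
  steps=[
    [[-0.06,-0.02,0,0,0.05,0,-0.5],[-0.14,-0.05,0.02,0,0.12,0,-1],[-0.22,-0.08,0.05,0,0.2,0,-1],[-0.3,-0.12,0.08,0,0.28,0,-1],[-0.36,-0.14,0.1,0,0.35,0,-1]],
  ],
)

```text
time: 4.9
ee_pos: [0.406, 0.0838, 0.2819]
orientation: [3.094, 0.339, -0.248]
wrist_force: [0.1, 0.1, 2.0]
width: -0.0004
grip_force: 0.0
```

```bash
python3 -c "
from h import *
st()
a=yaw-np.pi/2
A=hinge-.235*cx+.08*cy
for z in (.3,.12): A[2]=z;print(A,rel(A,down(a)))
"
```

```text
4.9 [0.406  0.0838 0.2819] [ 0.0287  0.1775 -0.0409  1.5095 -0.0319  2.9543] -0.00035048406563716614 [0.0896 0.1276 2.0479]
[0.353  0.0954 0.3   ] [-0.1028 -0.0456 -0.0201  0.0011  0.102  -0.0009]
[0.353  0.0954 0.12  ] [-0.0454 -0.0463  0.3353  0.0011  0.102  -0.0009]
```

>>> carry_out(
  steps=[
    [[-0.1,-0.045,-0.01,0,0.1,0,-1],[-0.1,-0.045,0,0,0.1,0,-1],[-0.08,-0.046,0.1,0,0.1,0,-1],[-0.065,-0.046,0.2,0,0.1,0,-1],[-0.052,-0.046,0.296,0,0.1,0,-1]],
  ],
)

```text
time: 5.4
ee_pos: [0.3534, 0.095, 0.139]
orientation: [3.12, 0.342, -0.008]
wrist_force: [1.0, 0.4, -0.1]
width: -0.0002
grip_force: 0.0
```

```bash
python3 -c "
from h import *
st()
a=yaw-np.pi/2
s=arm.read_state();print('rel hinge',(s['ee_pos']-hinge)@cx,(s['ee_pos']-hinge)@cy)
# finger tool axis point (tip+35mm up) follows lid edge, front face 11mm ahead
for th in (.45,.55,.65,.8,.95,1.1,1.25,1.4,1.55,1.65,1.72):
  A=hinge+cx*(-.183*np.cos(th)-.011)+.08*cy; A[2]=.0885+.183*np.sin(th)-.035
  print(th,A,rel(A,down(a)))
"
```

```text
5.4 [0.3534 0.095  0.139 ] [ 0.0412  0.0521 -0.5769  0.9467 -0.0031  2.9642] -0.00024538402937621193 [ 0.976   0.3567 -0.1155]
rel hinge -0.23477204088046078 0.0794730142404561
0.45 [0.4108 0.1084 0.1331] [ 0.118  -0.0012  0.0112  0.0014  0.0034 -0.0009]
0.55 [0.4194 0.1103 0.1492] [ 0.1354 -0.0012 -0.021   0.0014  0.0034 -0.0009]
0.65 [0.4295 0.1125 0.1642] [ 0.1559 -0.0012 -0.0513  0.0014  0.0034 -0.0009]
0.8 [0.4472 0.1165 0.1848] [ 0.1921 -0.0011 -0.0926  0.0014  0.0034 -0.0009]
0.95 [0.4678 0.1211 0.2024] [ 0.234  -0.0011 -0.128   0.0014  0.0034 -0.0009]
1.1 [0.4906 0.1262 0.2166] [ 0.2807 -0.0011 -0.1567  0.0014  0.0034 -0.0009]
1.25 [0.5153 0.1317 0.2272] [ 0.3312 -0.0011 -0.1781  0.0014  0.0034 -0.0009]
1.4 [0.5413 0.1375 0.2338] [ 0.3843 -0.0012 -0.1918  0.0014  0.0034 -0.0009]
1.55 [0.5679 0.1435 0.2365] [ 0.4389 -0.0012 -0.1973  0.0014  0.0034 -0.0009]
1.65 [0.5858 0.1475 0.2359] [ 0.4754 -0.0013 -0.1964  0.0014  0.0034 -0.0009]
1.72 [0.5982 0.1502 0.2345] [ 0.5009 -0.0013 -0.1936  0.0014  0.0034 -0.0009]
```

>>> carry_out(
  steps=[
    [[0.09,0,0.01,0,0,0,-1],[0.118,0,0.01,0,0,0,-1],[0.136,0,-0.02,0,0,0,-1],[0.156,0,-0.05,0,0,0,-1],[0.18,0,-0.08,0,0,0,-1]],
  ],
)

```text
time: 5.9
ee_pos: [0.4414, 0.1146, 0.1798]
orientation: [3.12, 0.342, -0.014]
wrist_force: [-2.4, -0.5, -2.5]
width: 0.0
grip_force: 1.7
```

```bash
cat > push.py <<'E'
from h import *
st()
for th in (.8,.9,1.0,1.1,1.2,1.3,1.4,1.5,1.6,1.72):
  A=hinge+cx*(-.183*np.cos(th)-.011)+.08*cy; A[2]=.0885+.183*np.sin(th)-.035
  print(th,rel(A,down(yaw-np.pi/2)))
E
python3 push.py
```

```text
5.9 [0.4414 0.1146 0.1798] [ 0.0769  0.1763 -0.3086  1.0949 -0.0029  2.9998] 1.9196884358465494e-05 [-2.4125 -0.4834 -2.5066]
0.8 [ 0.0121 -0.0011 -0.01    0.001   0.0059 -0.0009]
0.9 [ 0.0394 -0.0011 -0.0344  0.001   0.0059 -0.0009]
1.0 [ 0.0689 -0.0011 -0.056   0.001   0.0059 -0.0009]
1.1 [ 0.1005 -0.0011 -0.0745  0.001   0.0059 -0.0009]
1.2 [ 0.1338 -0.0012 -0.0897  0.001   0.0059 -0.0009]
1.3 [ 0.1684 -0.0012 -0.1016  0.001   0.0059 -0.0009]
1.4 [ 0.204  -0.0012 -0.1099  0.001   0.0059 -0.0009]
1.5 [ 0.2403 -0.0013 -0.1147  0.001   0.0059 -0.0009]
1.6 [ 0.2768 -0.0013 -0.1158  0.001   0.0059 -0.0009]
1.72 [ 0.3206 -0.0014 -0.1123  0.001   0.0059 -0.0009]
```

>>> carry_out(
  steps=[
    [[0.03,0,-0.03,0,0,-0.04,-1],[0.055,0,-0.048,0,0,-0.08,-1],[0.085,0,-0.067,0,0,-0.12,-1],[0.115,0,-0.082,0,0,-0.15,-1],[0.145,0,-0.095,0,0,-0.15,-1]],
  ],
)

```text
time: 6.4
ee_pos: [0.5131, 0.1303, 0.2271]
orientation: [3.058, 0.709, -0.012]
wrist_force: [-3.7, -1.6, 1.5]
width: 0.0001
grip_force: 2.1
```

```bash
sed -i 's/down(yaw-np.pi\/2)/down(yaw-np.pi\/2+.2355)/' push.py; python3 push.py
```

```text
6.4 [0.5131 0.1303 0.2271] [ 0.0965  0.2775 -0.0391  1.2617 -0.0032  2.7823] 0.00012244376739176756 [-3.6812 -1.5663  1.5285]
0.8 [-0.1297 -0.0331  0.0857  0.0002  0.0052  0.0002]
0.9 [-0.1032 -0.0267  0.0614  0.0002  0.0052  0.0002]
1.0 [-0.0745 -0.0197  0.0398  0.0002  0.0052  0.0002]
1.1 [-0.0438 -0.0123  0.0214  0.0002  0.0052  0.0002]
1.2 [-0.0114 -0.0045  0.0062  0.0002  0.0052  0.0002]
1.3 [ 0.0223  0.0036 -0.0056  0.0002  0.0052  0.0002]
1.4 [ 0.0569  0.012  -0.0139  0.0002  0.0052  0.0002]
1.5 [ 0.0922  0.0205 -0.0186  0.0002  0.0052  0.0002]
1.6 [ 0.1277  0.029  -0.0197  0.0002  0.0052  0.0002]
1.72 [ 0.1703  0.0392 -0.0161  0.0002  0.0052  0.0002]
```

>>> carry_out(
  steps=[
    [[0.04,0.008,-0.01,0,0,0,-1],[0.075,0.016,-0.016,0,0,0,-1],[0.105,0.024,-0.019,0,0,0,-1],[0.13,0.03,-0.02,0,0,0,-1],[0.145,0.033,-0.02,0,0,0,-1]],
  ],
)

```text
time: 6.9
ee_pos: [0.5857, 0.1476, 0.2354]
orientation: [3.059, 0.707, -0.013]
wrist_force: [-2.2, -1.6, 0.3]
width: 0.0
grip_force: 1.4
```

>>> carry_out(
  steps=[
    [[0.008,0.002,0,0,0,0,-1],[0.012,0.003,0,0,0,0,-1],[0.016,0.004,0,0,0,0,-1],[0.02,0.005,0,0,0,0,-1],[0.02,0.005,0,0,0,0,-1]],
  ],
)

```text
time: 7.4
ee_pos: [0.5946, 0.1497, 0.2342]
orientation: [3.06, 0.707, -0.016]
wrist_force: [-2.5, -0.5, 1.4]
width: -0.0002
grip_force: 1.6
```

```bash
python3 push.py | sed -n '1p;10,11p'
```

```text
7.4 [0.5946 0.1497 0.2342] [ 0.1149  0.4256  0.2084  1.3634 -0.0023  2.8021] -0.00018048632519096218 [-2.4583 -0.473   1.4163]
1.6 [-0.0356 -0.0081 -0.004  -0.0007  0.0064 -0.0007]
1.72 [ 0.0069  0.0021 -0.0005 -0.0007  0.0064 -0.0007]
```

Not at the stop yet (2.5 N); push on gently until the force rises.

>>> carry_out(
  steps=[
    [[0.005,0.001,0,0,0,0,-1],[0.009,0.002,0,0,0,0,-1],[0.012,0.003,0,0,0,0,-1],[0.015,0.004,0,0,0,0,-1],[0.018,0.004,0,0,0,0,-1]],
  ],
)

```text
time: 7.9
ee_pos: [0.5962, 0.15, 0.2339]
orientation: [3.058, 0.707, -0.038]
wrist_force: [-59.0, -17.3, 26.4]
width: -0.0002
grip_force: 32.1
```

```bash
python3 push.py | sed -n '1p;11p'
```

```text
7.9 [0.5962 0.15   0.2339] [ 0.1164  0.4398  0.2307  1.3856 -0.005   2.804 ] -0.00016957419017616992 [-59.0048 -17.3155  26.4083]
1.72 [ 0.0037  0.0013 -0.0012 -0.002   0.0154 -0.0009]
```

>>> carry_out(
  steps=[
    [[-0.02,0,0,0,0,0,-1],[-0.07,-0.02,0,0,0,0,-1],[-0.14,-0.04,0,0,0,-0.08,-1],[-0.22,-0.1,-0.02,0,0,-0.16,0],[-0.28,-0.18,-0.02,0,0,-0.24,0.1]],
  ],
)

```text
time: 8.4
ee_pos: [0.4383, 0.1701, 0.2464]
orientation: [2.872, 1.273, -0.013]
wrist_force: [0.2, 1.5, 0.3]
width: 0.0285
grip_force: 0.0
```

```bash
python3 -c "
from h import *
st()
t=arm.grab_frame('top');s=arm.grab_frame('side')
ct=lambda x,y:((x+.5)/3.4-.5+120,(y+.5)/3.4-.5+125)
print('big base',ray(t,ct(153,440),0.01),'granules',ray(t,ct(300,188),.03))
A=np.array([.430,.328,.22])
print(rel(A,down(-.33)))
cv2.imwrite('pics/top2.png',t['frame'][:,:,::-1]);cv2.imwrite('pics/side2.png',s['frame'][:,:,::-1])
a=cv2.resize(t['frame'][70:260,160:360],None,fx=2,fy=2,interpolation=2);b=cv2.resize(s['frame'][100:290,190:390],None,fx=2,fy=2,interpolation=2)
cv2.imwrite('pics/both2.png',np.hstack([a,b])[:,:,::-1])
"
```

```text
8.4 [0.4383 0.1701 0.2464] [ 0.1978  0.1702 -0.1318  1.2766 -0.0018  2.505 ] 0.028520858162985226 [0.2273 1.4971 0.335 ]
big base [0.3376 0.3941 0.01  ] granules [0.5349 0.2745 0.03  ]
[ 0.2249 -0.2163  0.0528 -0.0037  0.0042 -0.2566]
```

View pics/both2.png

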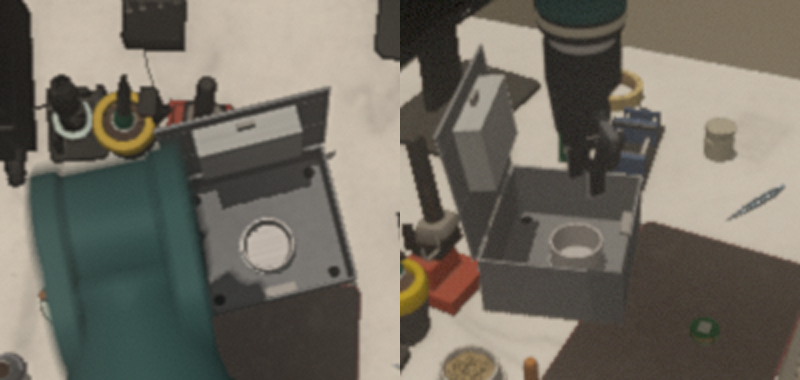

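The picture shows the lid swung back past upright. The pot rim is at crop (267,245) in the top view and (577,238) in the side view, and the syringe and jar are still standing.

```bash
python3 -c "
from h import *
t=arm.grab_frame('top');s=arm.grab_frame('side')
a=ray(t,(293.25,192.25),.0495);b=ray(s,(278.25,218.75),.0495);c=np.array([.512,.049,0])
for p in(a,b): print(p,(p-c)@cx,(p-c)@cy)
# dauber foot/handle check
ct=lambda x,y:((x+.5)/3.4-.5+120,(y+.5)/3.4-.5+125)
print('ferrule',ray(t,ct(238,325),.03))
"
```

```text
[0.4968 0.0457 0.0495] -0.015571352512841743 0.00013664185329312483
[0.4995 0.044  0.0495] -0.013286528326009671 -0.002154829574509756
ferrule [0.427  0.3234 0.03  ]
```

>>> carry_out(
  steps=[
    [[0.05,-0.05,0,0,0,-0.08,0.1],[0.1,-0.1,0,0,0,-0.16,0.1],[0.15,-0.15,0,0,0,-0.25,0.2],[0.2,-0.2,0,0,0,-0.26,0.2],[0.225,-0.216,0.02,0,0,-0.26,0.2]],
  ],
)

```text
time: 9.1
ee_pos: [0.4366, 0.3293, 0.2351]
orientation: [-2.554, -1.825, 0.012]
wrist_force: [-0.2, -0.3, -0.3]
width: 0.051
grip_force: 0.0
```

```bash
python3 -c "
from h import *
st()
for z in (.2,.08): print(rel([.430,.328,z],down(-.33)))
shot('pics/p4.png',c=(200,350,190,340),k=3.6)"
```

```text
9.1 [0.4366 0.3293 0.2351] [0.4963 0.3055 0.0232 1.2964 0.0016 2.3974] 0.05104487235788511 [-0.1565 -0.2831 -0.2864]
[-0.0065 -0.0112  0.0703 -0.0041  0.003  -0.0002]
[-0.0053 -0.0097  0.3103 -0.0041  0.003  -0.0002]
```

>>> carry_out(
  steps=[
    [[-0.006,-0.01,0.07,0,0,0,0.2],[-0.006,-0.01,0.15,0,0,0,0.2],[-0.006,-0.01,0.22,0,0,0,0.2],[-0.006,-0.01,0.28,0,0,0,0.2],[-0.006,-0.01,0.31,0,0,0,0.2]],
  ],
)

```text
time: 9.65
ee_pos: [0.428, 0.3233, 0.0772]
orientation: [-2.557, -1.82, 0.02]
wrist_force: [-0.3, -0.5, 0.4]
width: 0.0515
grip_force: 0.0
```

>>> carry_out(
  steps=[
    [[0,0,0,0,0,0,-0.3],[0,0,0,0,0,0,-0.5],[0,0,0,0,0,0,-0.8],[0,0,0,0,0,0,-0.8],[0,0,0,0,0,0,-0.8]],
  ],
  grip_force=35,
)

```text
time: 10.15
ee_pos: [0.4286, 0.3251, 0.0808]
orientation: [-2.555, -1.824, 0.013]
wrist_force: [-0.4, 0.2, 4.9]
width: 0.015
grip_force: 35.2
```

```bash
python3 -c "
from h import *
st()
s=arm.read_state(); p=s['ee_pos'];R=Ro.from_rotvec(s['orientation'])
print(p,s['grip_force'])
for q in([p[0],p[1],.2],[.498,.045,.2]): print(rel(q,R))
"
```

```text
10.15 [0.4286 0.3251 0.0808] [ 0.4967  0.3814 -0.3008  0.8972  0.0013  2.3987] 0.01500435662786694 [-0.402   0.1513  4.8854]
[0.4286 0.3251 0.0808] 35.15597855206579
[-0.0013 -0.0016 -0.2384  0.      0.      0.    ]
[-0.4859  0.3118 -0.2378  0.      0.      0.    ]
```

>>> carry_out(
  steps=[
    [[0,0,-0.05,0,0,0,-0.8],[0,0,-0.12,0,0,0,-0.8],[0,0,-0.2,0,0,0,-0.8],[-0.04,0.02,-0.24,0,0,0,-0.8],[-0.1,0.06,-0.24,0,0,0,-0.8]],
  ],
)

```text
time: 10.65
ee_pos: [0.4423, 0.2693, 0.2034]
orientation: [-2.553, -1.828, 0.007]
wrist_force: [1.1, -1.2, -2.1]
width: 0.0154
grip_force: 34.7
```

>>> carry_out(
  steps=[
    [[-0.08,0.05,0,0,0,0,-0.8],[-0.16,0.1,0,0,0,0,-0.8],[-0.24,0.155,0,0,0,0,-0.8],[-0.32,0.21,0,0,0,0,-0.8],[-0.38,0.25,0,0,0,0,-0.8]],
  ],
)

```text
time: 11.15
ee_pos: [0.4983, 0.0455, 0.2009]
orientation: [-2.557, -1.823, 0.014]
wrist_force: [1.4, 0.5, -0.6]
width: 0.0152
grip_force: 34.7
```

```bash
python3 -c "
from h import *
st()
s=arm.read_state(); R=Ro.from_rotvec(s['orientation'])
print(s['grip_force'])
for q in([.497,.043,.2],[.497,.043,.096]): print(rel(q,down(-.33)))
shot('pics/p5.png',c=(130,310,190,390),k=3)
"
```

```text
11.15 [0.4983 0.0455 0.2009] [-0.0694  0.2388 -0.1657  1.1742 -0.0044  1.8335] 0.015156590120291615 [ 1.3905  0.544  -0.6272]
34.687341805547476
[-0.0056 -0.0009  0.0019 -0.0041  0.004  -0.0014]
[-0.0043  0.0005  0.2099 -0.0041  0.004  -0.0014]
```

View pics/p5.png

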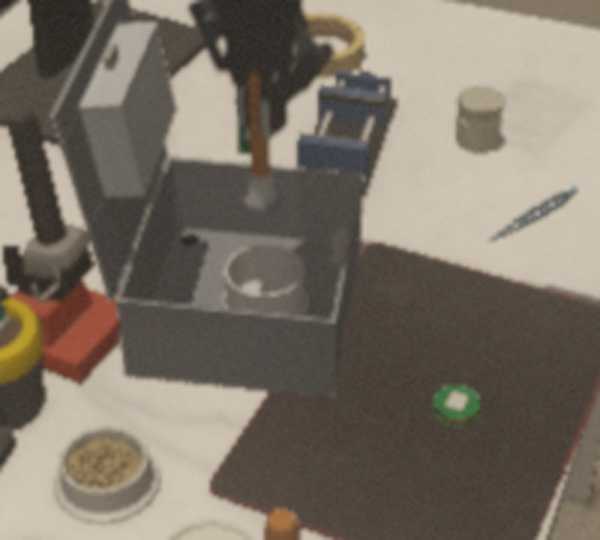

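The dauber hangs nearly upright in the gripper, with its foot at crop (259,200) above the pot rim at (265,280). I compare the foot with the expected pixel before dipping.

```bash
python3 -c "
from h import *
s=arm.grab_frame('side'); e=arm.read_state()['ee_pos']
print(proj(s,e+[0,0,.0-.0708]), proj(s,e+[0,0,-.04]), ray(s,(276,196),e[2]-.0708)-e)
"
```

```text
[277.8457 194.5408] [277.6261 184.6232] [ 0.002   0.0072 -0.0708]
```

>>> carry_out(
  steps=[
    [[-0.005,0,0.03,0,0,0,-0.8],[-0.005,0,0.08,0,0,0,-0.8],[-0.005,0,0.13,0,0,0,-0.8],[-0.005,0,0.18,0,0,0,-0.8],[-0.005,0,0.21,0,0,0,-0.8]],
  ],
)

```text
time: 11.75
ee_pos: [0.4953, 0.0459, 0.0942]
orientation: [-2.554, -1.824, 0.016]
wrist_force: [-0.2, -0.0, -0.3]
width: 0.0149
grip_force: 34.7
```

>>> carry_out(
  steps=[
    [[0,0,0,0,0,0,-0.8],[0,0,0,0,0,0,-0.8],[0,0,0,0,0,0,-0.8],[0,0,0,0,0,0,-0.8],[0,0,0,0,0,0,-0.8]],
  ],
)

```text
time: 12.25
ee_pos: [0.4964, 0.0453, 0.0961]
orientation: [-2.555, -1.824, 0.014]
wrist_force: [-0.3, 0.6, -0.3]
width: 0.0149
grip_force: 34.7
```

>>> carry_out(
  steps=[
    [[0,0,0.006,0,0,0,-0.8],[0,0,0.008,0,0,0,-0.8],[0,0,0.008,0,0,0,-0.8],[0,0,-0.04,0,0,0,-0.8],[0,0,-0.12,0,0,0,-0.8]],
  ],
)

```text
time: 12.75
ee_pos: [0.4952, 0.0456, 0.1546]
orientation: [-2.553, -1.822, 0.02]
wrist_force: [0.7, -0.3, -0.4]
width: 0.0148
grip_force: 34.7
```

```bash
python3 -c "
from h import *
st()
for z in(.2,.0825): print(rel([.428,.324,z],down(-.33)), rel([.497,.044,z],down(-.33)))
"
```

```text
12.75 [0.4952 0.0456 0.1546] [-0.0699  0.2632 -0.2627  1.0582 -0.0041  1.8321] 0.014839366013807245 [ 0.686  -0.2907 -0.4007]
[ 0.4822 -0.3093 -0.0908 -0.0075  0.0047 -0.0007] [-0.0025  0.0033 -0.0909 -0.0075  0.0047 -0.0007]
[ 0.484  -0.3065  0.1442 -0.0075  0.0047 -0.0007] [-0.0008  0.0061  0.1441 -0.0075  0.0047 -0.0007]
```

>>> carry_out(
  steps=[
    [[0,0,-0.09,0,0,0,-0.8],[0.04,-0.025,-0.09,0,0,0,-0.8],[0.12,-0.08,-0.09,0,0,0,-0.8],[0.2,-0.13,-0.09,0,0,0,-0.8],[0.28,-0.18,-0.09,0,0,0,-0.8]],
  ],
)

```text
time: 13.25
ee_pos: [0.4568, 0.2088, 0.2005]
orientation: [-2.556, -1.823, 0.014]
wrist_force: [1.1, -0.2, -0.8]
width: 0.0149
grip_force: 34.7
```

>>> carry_out(
  steps=[
    [[0.07,-0.045,0,0,0,0,-0.8],[0.13,-0.085,0,0,0,0,-0.8],[0.18,-0.115,0,0,0,0,-0.8],[0.2,-0.128,0,0,0,0,-0.8],[0.2,-0.128,0,0,0,0,-0.8]],
  ],
)

```text
time: 13.75
ee_pos: [0.429, 0.3236, 0.1999]
orientation: [-2.553, -1.826, 0.016]
wrist_force: [0.5, -0.4, -1.2]
width: 0.0151
grip_force: 34.7
```

```bash
python3 -c "
from h import *
st()
for z in(.2,.0825): print(rel([.428,.324,z],down(-.33)))
"
```

```text
13.75 [0.429  0.3236 0.1999] [ 0.4938  0.3026 -0.0772  1.2011  0.0013  2.3936] 0.015084438514575662 [ 0.5386 -0.3806 -1.2268]
[ 0.0002 -0.0022 -0.0001 -0.005   0.0042  0.0006]
[ 0.0017 -0.0004  0.2349 -0.005   0.0042  0.0006]
```

>>> carry_out(
  steps=[
    [[0.001,-0.001,0.06,0,0,0,-0.8],[0.001,-0.001,0.13,0,0,0,-0.8],[0.001,-0.001,0.19,0,0,0,-0.8],[0.001,-0.001,0.22,0,0,0,-0.8],[0.001,-0.001,0.232,0,0,0,-0.8]],
  ],
)

```text
time: 14.25
ee_pos: [0.4277, 0.3213, 0.0828]
orientation: [-2.556, -1.822, 0.019]
wrist_force: [-0.8, 0.1, -0.1]
width: 0.015
grip_force: 34.7
```

>>> carry_out(
  steps=[
    [[0,0,0.002,0,0,0,-0.8],[0,0,0.003,0,0,0,-0.8],[0,0,0.004,0,0,0,-0.8],[0,0,0.005,0,0,0,-0.8],[0,0,0.005,0,0,0,-0.8]],
  ],
)

```text
time: 14.75
ee_pos: [0.4282, 0.323, 0.082]
orientation: [-2.555, -1.824, 0.014]
wrist_force: [0.6, 0.3, -1.2]
width: 0.0152
grip_force: 34.7
```

```bash
python3 -c "
from h import *
st()"
```

```text
14.75 [0.4282 0.323  0.082 ] [ 0.4936  0.3783 -0.3023  0.8994  0.0014  2.3954] 0.015218729003622226 [ 0.5892  0.3359 -1.1846]
```

>>> carry_out(
  steps=[
    [[0,0,0.001,0,0,0,-0.8],[0,0,0.002,0,0,0,-0.8],[0,0,0.003,0,0,0,-0.8],[0,0,0.003,0,0,0,-0.8],[0,0,0.003,0,0,0,-0.8]],
  ],
)

```text
time: 15.25
ee_pos: [0.4282, 0.3231, 0.0808]
orientation: [-2.555, -1.824, 0.013]
wrist_force: [-1.2, -1.0, 9.6]
width: 0.0151
grip_force: 35.7
```

>>> carry_out(
  steps=[
    [[0,0,-0.002,0,0,0,-0.4],[0,0,-0.002,0,0,0,-0.1],[0,0,-0.002,0,0,0,0.2],[0,0,-0.002,0,0,0,0.2],[0,0,-0.002,0,0,0,0.2]],
  ],
)

```text
time: 15.75
ee_pos: [0.428, 0.3229, 0.0811]
orientation: [-2.555, -1.824, 0.015]
wrist_force: [0.7, -1.1, -0.2]
width: 0.0514
grip_force: 0.0
```

>>> carry_out(
  steps=[
    [[0,0,-0.04,0,0,0,0.2],[0,0,-0.1,0,0,0,0.2],[0,0,-0.18,0,0,0,0.2],[0,0,-0.26,0,0,0,0.2],[0,0,-0.34,0,0,0,0.2]],
  ],
)

```text
time: 16.25
ee_pos: [0.4293, 0.3233, 0.2528]
orientation: [-2.555, -1.824, 0.015]
wrist_force: [0.7, -0.2, 0.2]
width: 0.0509
grip_force: 0.0
```

>>> carry_out(
  steps=[
    [[-0.1,-0.02,-0.05,0,0,0,0.2],[-0.18,-0.06,-0.05,0,0,0,0.2],[-0.22,-0.1,-0.05,0,0,0,0.2],[-0.25,-0.15,-0.05,0,0,0,0.2],[-0.25,-0.15,-0.05,0,0,0,0.2]],
  ],
)

```text
time: 16.75
ee_pos: [0.3157, 0.2289, 0.2781]
orientation: [-2.555, -1.824, 0.014]
wrist_force: [0.6, 0.7, 0.0]
width: 0.0516
grip_force: 0.0
```

```bash
python3 -c "
from h import *
st()
t=arm.grab_frame('top');s=arm.grab_frame('side')
a=cv2.resize(t['frame'][100:300,130:430],None,fx=1.33,fy=2*.665,interpolation=2);b=cv2.resize(s['frame'][80:380,180:380],(400,600),interpolation=2)
a=cv2.copyMakeBorder(a,0,600-a.shape[0],0,400-a.shape[1],0)
cv2.imwrite('pics/end.png',np.hstack([a,b])[:,:,::-1])"
```

```text
16.75 [0.3157 0.2289 0.2781] [ 0.4171  0.0243 -0.2142  1.3417  0.0007  2.3187] 0.051592210568385484 [0.6438 0.7139 0.0141]
```

View pics/end.png

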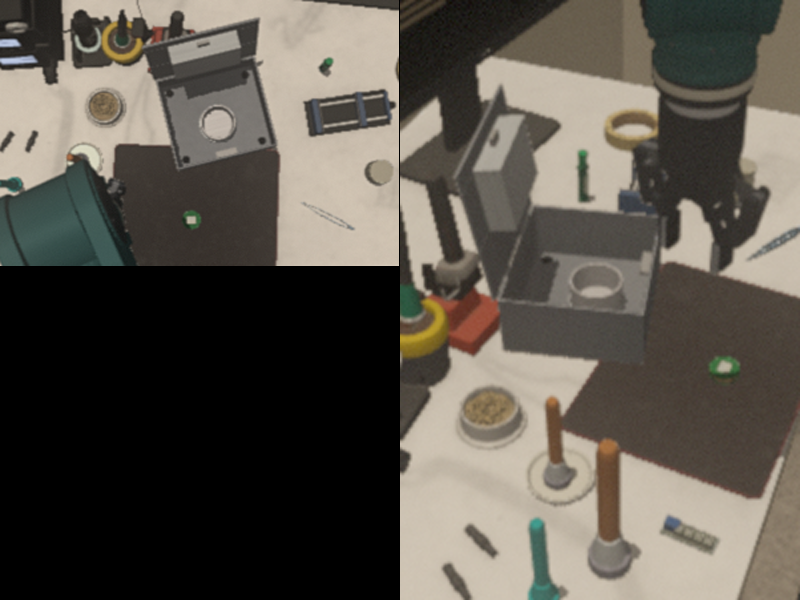

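The final picture shows the dauber upright in its dish at (557,465) and the lid fully back at (495,200). The syringe at (583,175) and the jar (top view, 378,172) are standing, and the arm is clear. I hand the job in.

```bash
python3 -c "
from rig import arm
print(arm.close_job())"
```

```text
the job is handed in; nothing more can be done
None
```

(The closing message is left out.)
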